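# Pull the parts tray home into its bench dock

### The arm

A 6-joint arm with a two-finger parallel gripper is mounted at the origin on the work surface. World frame = base frame: x ahead of the robot, y to its left, z up, the work surface at z = 0. Lengths are in mm, angles in rad, forces in N, time in s.
With the tool pointing down it reaches from about 325 to 875 mm from the base axis. Payload 4.4 kg.
Tool frame: the origin (TCP) lies between the finger pads; the fingertips stand 25 mm ahead of it and the grasp point (between the pads) lies 6 mm ahead of it; z points along the fingers, y is the direction in which the jaws open and shut (so a half turn about z gives the same grasp; the last joint's range is limited). The gripper opens to 85 mm and grips with 20 to 120 N. Pads are 22 mm wide; open, the fingers measure 114 mm over their backs; the gripper's body (76 mm by 85 mm) begins 54 mm behind the grasp point. The pads swing forward as they close: fully open they stand 13 mm farther back than shut.
Start: joints at [-1.276, 0.207, 1.542, -0, 1.393, -0.15], TCP at [247.398, -519.058, 225.182] pointing down, gripper open.
Joint ranges: [-2.73, 2.73], [-0.86, 2.22], [0.23, 2.46], [-1.11, 4.25], [0.08, 2.63], [-2.82, 2.82]. Speed limits (rad/s): [2.79, 2.79, 3.14, 3.14, 3.14, 3.14].

### API

Orientations are given as a rotation vector (axis times angle).
In Python, from station import monitor, cams, env gives the robot as it stands. The module is installed in compiled form; this text tells all that it offers.
- The arm moves only by the tool send_rows, never from a script. Its argument "rows" is a list of rows, each an object of numbers: "wx", "wy", "wz": the turn, a rotation vector about the tool's x, y, z in units of 6 degrees (1.0 is 6 degrees); "x", "y", "z": the shift along the tool's x, y, z in units of 30 mm (1.0 is 30 mm); "jaw": the finger opening in mm, from 0 to 85.4. In form: [{"wx": .., "wy": .., "wz": .., "x": .., "y": .., "z": .., "jaw": ..}, ...]. A call has 1 to 12 rows; each row shifts and turns the commanded pose from where the row before left it, along the tool's axes as they then stand; what a row does not reach is not made up. A row lasts 1/8 s, in which the tool goes at most 62.5 mm and 10.7 degrees, less where a joint would pass 70% of its speed; a pose out of reach is approached as far as the arm can. A call is refused whole if a number of a shift passes 1 or a number of a turn 1, either way. A call with a gripper value outside its range is refused whole. The fingers move at their own pace and stop on an object; the grip force is fixed at half the most. Time passes only in rows, so rows that do not move let the fingers close. It gives the time, the measured TCP pose, the force and the opening at its end, in the units of the state.
- monitor.sense(): the state, without advancing time (a new reading comes with each control period).
- cams.read_camera(name): name is "side" or "top"; returns (picture, depth): 480x640x3 uint8, red, green, blue; 480x640 float32, mm along the optical axis (not along the pixel's ray), 0 where there is no reading.
- cams.get_calibration(name): a dict with "camera_matrix" (3x3 intrinsics, pixels), "xyz" and "rotation" of the camera in the world. Camera axes: x right, y up, looking along -z (the intrinsics and any distortion apply to the point x, -y, -z); pixel columns grow to the right and rows downward; lengths in mm; the calibration is good to about 2 mm. A picture is of the moment at which its call begins. get_calibration takes no time and is no camera call.
- env.finish_job(): hands the job in, once; it reports no verdict.
The state is a dict: "clock": time; "q": joint angles; "joint_vel": joint speeds; "effort": joint torques, N m; "tool_pos": TCP position; "ee_rot": TCP orientation; "contact_force": force on the tool from outside, world axes, zero at the start; "torque": the same for the moment, N m; "finger_gap": opening from 0.0 (shut) to 1.0 (fully open).
Only numpy, scipy, OpenCV 4.12 (cv2) and the standard library are available. Lean on these libraries where they do the work, as an engineer would, in place of code of your own. Each camera call takes 0.05 s, during which the arm holds its last target. There are 200 camera calls.

### The job

The parts tray stands in front of its dock on the test bench. Hook the gripper's fingertips behind the tray's far lip, drag it flat along the bench between the guide rails and pull it fully home until its pin has snapped into the roller catch, then let go of it. Pull gently and feel for the catch and the stop instead of forcing the tray; do not topple the capacitor standing in it, and leave the other things on the bench where they are.

Things in the scene. Friction and masses are not known exactly. Their poses are not given: they have to be found in the camera images.
- dock: Bench dock, fixed: two aluminium guide rails 22 mm high, inner faces 132 mm apart, and a cross bar with two rubber bumpers (the stop) at the near end. Origin at bench level mid-way between the rails, +x along them to the mouth, z up. Home = tray against the bumpers: its middle is then at x = -25 to +25 mm, as the stop bar is clamped anywhere in its slots; its setting is not reported: feel for it.
- mouth (a point): Middle of the dock's mouth at bench level, 45 mm along +x from the dock's origin; axes as the dock. The rails are straight from x = -155 to +5 mm of the dock's origin and flare outwards at 29 deg from there to the mouth, where they are 169 mm apart.
- tray: Open parts tray of black plastic, loose, 0.5 to 0.8 kg: 120 mm long (x), 130 mm wide (y), 30 mm high, walls 4 mm. Origin in the middle of its underside, z up; its front wall (x = -60 mm) looks to the dock and has its corners cut off by 10 mm; its far lip is at x = +60 mm. Pull: 2 to 6 N to slide, up to 10 N while the nose parts the rollers; over 15 N strains it.
- pin (a point): Tip of the steel catch pin that sticks out 44 mm from the middle of the tray's front wall, 14 mm above the bench; axes as the tray. From the tip: tapered nose 9 mm, shank 13 mm thick and 20.5 mm long, then a groove next to the wall.
- lip (a point): Middle of the upper outer edge of the tray's far lip, 60 mm from the tray's middle and 30 mm above the bench; axes as the tray. The lip is a flange 5 mm thick, as wide as the tray (130 mm), standing out 8 mm from the wall below it; beyond it is open bench.
- capacitor: Loose blue capacitor can, 25 mm across, 35 mm high, 30 g, standing on the floor (3 mm thick) of the tray's far compartment; origin in the middle of its underside, z along its axis.
- roller_left (a joint): Left (+y of the dock) spring roller of the double roller catch in the middle of the stop bar: 0 = sprung in, grows outwards (m). The pin's nose meets the rollers 35 mm before home, its shank holds each about 3 to 4 mm out from 26 to 5 mm before home; over the last 5 mm (felt as a sudden give) both drop into the groove (0 to 1 mm) and draw the tray on to the bumpers.
- roller_right (a joint): Right roller of the same catch, same values.
- chassis: Bystander: open half-rack equipment chassis with blue front panel and yellow knobs, 205 mm deep (x), 241 mm wide (y), 46 mm high, fixed; origin at bench level in its middle.
- spool: Bystander: loose solder spool standing on the bench, 60 mm across, 46 mm high; origin in the middle of its underside.
- jar: Bystander: loose jar, 52 mm across, 60 mm high; origin in the middle of its underside.
- screwdriver: Bystander: loose screwdriver, 180 mm long, lying along its x; origin at its middle, on the bench.

How it is judged (in metres and radians):
On the way, in this order (a step that is already met when the one before it is completed fails the run):
1. the tray is being dragged by fingertips behind its far lip (x of the grasp point in the frame of lip above 0.004 m and z of the grasp point in the frame of lip below 0.014 m and contact force between the fingers and tray above 0.5 N and distance of lip from where it was at the start of the episode above 0.01 m), for 0.1 s.
2. still pulled from behind the lip, the tray's pin parts the rollers of the catch (x of the grasp point in the frame of lip above 0.004 m and z of the grasp point in the frame of lip below 0.014 m and contact force between the fingers and tray above 0.5 N and value of joint any of roller_left, roller_right above 0.0025 m and x of lip in the frame of dock below 0.122 m), for 0.05 s.
At the end, for the whole second after the job is handed in: The tray is home: the catch's rollers lie in the pin's groove (each out under 1.5 mm) and press it on the bumpers (dock on tray over 1 N), far lip under 88 mm from the dock's origin, square to the rails within 0.05 rad, flat, at rest; the capacitor stands upright on the tray's floor (value of joint each of roller_left, roller_right below 0.0015 m and x of lip in the frame of dock below 0.088 m and contact force between tray and dock above 1 N and angle between the x axis of tray and the x axis of dock, either way round below 0.05 rad and angle between tray's own z axis and vertical below 0.03 rad and linear speed of tray below 0.01 m/s and angle between capacitor's own z axis and vertical below 0.15 rad and z of capacitor in the frame of tray below 0.008 m); the robot touches nothing.
It fails at once if the tray is forced: fingers press on it with more than 16 N (contact force between the fingers and tray above 16 N).
It fails at once if the tray is lifted or tipped off the bench (height (world z) of tray above 0.015 m or angle between tray's own z axis and vertical above 0.12 rad).
It fails at once if the capacitor topples (angle between capacitor's own z axis and vertical above 0.5 rad).
It fails at once if a bystander is moved by more than 20 mm (distance of any of spool, jar, screwdriver from where it was at the start of the episode above 0.02 m).
It also fails if it takes over 45 s, if anything falls off the work surface, if the arm or the gripper's body presses on something with over 40 N, if the wrist force passes 120 N, or if a joint passes its speed limit or range.

## Working session

There is one attempt and no reset: what is moved stays moved. The work goes in short steps, Python scripts to look and compute and a tool call to move; the robot and the scene stay as the last step left them, time stands still between calls to the robot, and variables do not carry over. Pictures are saved under pics/ and viewed, on a budget of 10 in all, crops included, one or two more only if the job needs it, and the job is handed in when it is done.

Besides the shell and the picture viewer there is one more tool, called after "Call:" by a JSON object that holds its "fn" and its "kwargs". send_rows: Moves the arm, as the interface text tells. Its arguments: {"type":"object","properties":{"rows":{"type":"array"}},"required":["rows"]}

```bash
mkdir -p pics; python3 - <<'E'
from station import monitor,cams,env
import cv2,numpy as np
print(monitor.sense())
for n in("top","side"):
    p,d=cams.read_camera(n); cv2.imwrite(f"pics/{n}0.png",p[:,:,::-1]); np.savez(f"{n}0.npz",p=p,d=d)
    c=cams.get_calibration(n);print(n,c)
E
```

```text
{'clock': 0.0, 'q': array([-1.27649860e+00,  2.07469206e-01,  1.54300796e+00, -6.80223413e-06,
        1.39350812e+00, -1.50466637e-01]), 'joint_vel': array([ 0.00065072, -0.00164449,  0.00030902, -0.00080698, -0.00084717,
       -0.00109678]), 'effort': array([-8.66366336e-04, -3.83038759e+01, -2.91598660e+01, -1.67368066e-04,
        1.06041029e-02,  5.06758028e-06]), 'tool_pos': array([ 247.16098894, -518.28125393,  223.97224948]), 'ee_rot': array([-3.06190272e+00, -6.92365712e-01,  2.80325088e-04]), 'contact_force': array([ 0.51518762, -0.23074995, -0.70649006]), 'torque': array([-0.05089452,  0.00106626,  0.01445364]), 'finger_gap': 0.999147037430972}
top {'camera_matrix': array([[519.19783204,   0.        , 330.91879869],
       [  0.        , 519.19783204, 241.12297355],
       [  0.        ,   0.        ,   1.        ]]), 'xyz': array([ 472.87625199,  -52.15798385, 1252.24123251]), 'rotation': array([ 0.06360408, -0.04834055, -1.59428001])}
side {'camera_matrix': array([[604.93271586,   0.        , 329.74712702],
       [  0.        , 604.93271586, 241.08048366],
       [  0.        ,   0.        ,   1.        ]]), 'xyz': array([ 1107.25582647, -1072.08968235,   862.82025519]), 'rotation': array([0.94203519, 0.22570135, 0.47185372])}
```

View pics/top0.png

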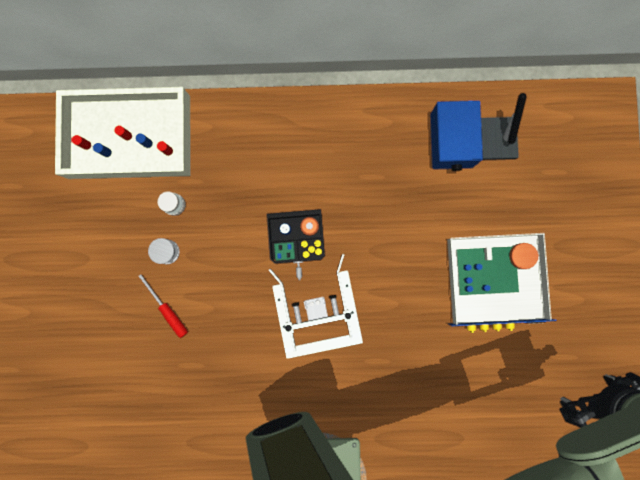

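View pics/side0.png

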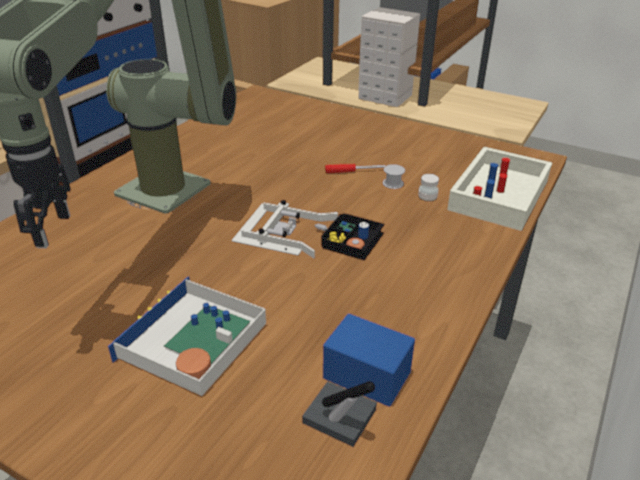

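The top view shows the tray around (296,237) with its far lip near row 212. The dock is around (317,315) with its mouth facing up, and the capacitor may be the white-topped disc at (285,229). Next I'll measure these.

```bash
cat > h.py <<'E'
import numpy as np,cv2
from scipy.spatial.transform import Rotation as R
from station import monitor,cams,env
def ray(n,px,z):
    c=cams.get_calibration(n);K=c["camera_matrix"];M=R.from_rotvec(c["rotation"]).as_matrix()
    px=np.atleast_2d(px).astype(float)
    v=np.c_[(px[:,0]-K[0,2])/K[0,0],-(px[:,1]-K[1,2])/K[1,1],-np.ones(len(px))]@M.T
    return c["xyz"]+v*((z-c["xyz"][2])/v[:,2])[:,None]
def proj(n,P):
    c=cams.get_calibration(n);K=c["camera_matrix"];M=R.from_rotvec(c["rotation"]).as_matrix()
    q=(np.atleast_2d(P)-c["xyz"])@M
    return np.c_[K[0,2]+K[0,0]*q[:,0]/-q[:,2],K[1,2]+K[1,1]*q[:,1]/q[:,2]]
E
python3 - <<'E'
from h import *
p=np.load("top0.npz")["p"];d=np.load("top0.npz")["d"]
crop=p[195:365,240:385]
cv2.imwrite("pics/crop0.png",cv2.resize(crop,None,fx=3.5,fy=3.5,interpolation=cv2.INTER_CUBIC)[:,:,::-1])
g=p.max(2); m=np.zeros_like(g); m[200:270,255:335]=(g[200:270,255:335]<60)*255
cs,_=cv2.findContours(m,0,2);c=max(cs,key=cv2.contourArea)
r=cv2.minAreaRect(c);b=cv2.boxPoints(r);print(r,b.round(1).tolist())
w=ray("top",b,30);print(w.round(1).tolist())
w=((p.min(2)>170)&(np.ptp(p.astype(int),axis=2)<40)).astype(np.uint8)*255;w[:250]=0;w[365:]=0;w[:,:262]=0;w[:,370:]=0
cs,_=cv2.findContours(w,0,2)
for c in cs:
    if cv2.contourArea(c)>30:
        print(cv2.contourArea(c));a=cv2.approxPolyDP(c,2,True)[:,0];print(a.tolist());print(ray("top",a,22).round(0).tolist())
E
```

```text
((295.5428771972656, 236.07177734375), (49.68545913696289, 53.923561096191406), 85.71085357666016) [[266.79998779296875, 213.3000030517578], [320.6000061035156, 209.3000030517578], [324.29998779296875, 258.79998779296875], [270.5, 262.8999938964844]]
[[629.8, 109.1, 30.0], [636.2, -18.6, 30.0], [518.6, -24.7, 30.0], [512.2, 102.2, 30.0]]
3703.5
[[343, 255], [337, 275], [345, 310], [338, 315], [333, 299], [336, 315], [318, 319], [326, 316], [323, 298], [304, 302], [308, 318], [313, 320], [303, 323], [299, 322], [297, 307], [295, 311], [298, 323], [292, 325], [289, 321], [282, 285], [269, 270], [280, 283], [273, 286], [286, 357], [362, 342], [348, 273], [338, 271]]
[[527.0, -69.0, 22.0], [480.0, -54.0, 22.0], [397.0, -71.0, 22.0], [386.0, -54.0, 22.0], [424.0, -43.0, 22.0], [386.0, -49.0, 22.0], [378.0, -7.0, 22.0], [384.0, -26.0, 22.0], [427.0, -19.0, 22.0], [418.0, 26.0, 22.0], [381.0, 17.0, 22.0], [376.0, 5.0, 22.0], [369.0, 29.0, 22.0], [372.0, 38.0, 22.0], [407.0, 42.0, 22.0], [398.0, 47.0, 22.0], [370.0, 41.0, 22.0], [365.0, 55.0, 22.0], [375.0, 62.0, 22.0], [459.0, 77.0, 22.0], [496.0, 107.0, 22.0], [464.0, 81.0, 22.0], [458.0, 98.0, 22.0], [291.0, 70.0, 22.0], [322.0, -108.0, 22.0], [484.0, -80.0, 22.0], [489.0, -56.0, 22.0]]
```

View pics/crop0.png

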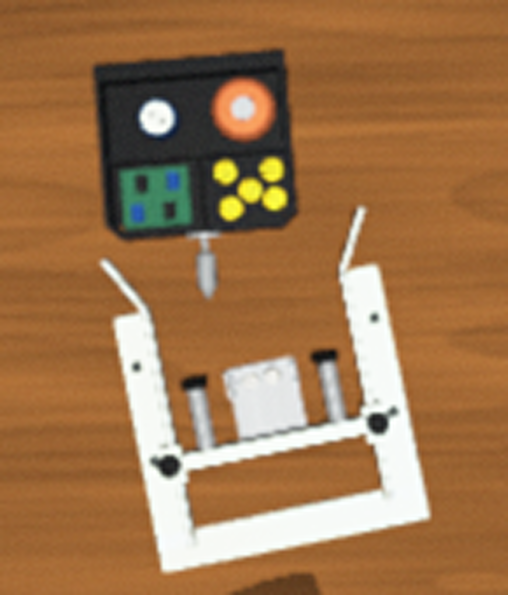

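The crop shows the flare tips at about (103,262) and (362,208), the knees at about (150,310) and (343,272), and the bumper faces at about (193,380) and (323,354). The tray is turned about 7° relative to the dock and sits slightly to the left.

```bash
python3 - <<'E'
from h import *
f=lambda l:np.array([[240+(a+.5)/3.5-.5,195+(b+.5)/3.5-.5] for a,b in l])
t=ray("top",f([(103,262),(362,208),(150,310),(343,272)]),22)
print("tips,knees",t.round(1).tolist(),np.linalg.norm(t[0]-t[1]),np.linalg.norm(t[2]-t[3]))
pl=ray("top",f([(165,570),(429,516),(114,318),(378,266)]),3);print("plate",pl.round(1).tolist())
yv=t[0]-t[1]; print("yaw tips",np.degrees(np.arctan2(-yv[0],yv[1])))
yv=t[2]-t[3]; print("yaw knees",np.degrees(np.arctan2(-yv[0],yv[1])))
for a,b in((0,2),(1,3)):
    v=pl[b]-pl[a];print("yaw side",np.degrees(np.arctan2(v[1],v[0])))
for a,b in((1,0),(3,2)):
    v=pl[b]-pl[a];print("yaw y",np.degrees(np.arctan2(-v[0],v[1])))
th=np.radians(9.5);x=np.array([np.cos(th),np.sin(th)]);y=np.array([-x[1],x[0]])
m=(t[0]+t[1])/2;k=(t[2]+t[3])/2
print("mouth",m,"origin by mouth",m[:2]-45*x,"by knees",k[:2]-5*x)
b=ray("top",f([(193,378),(323,353)]),14);print("bumper",b.round(1).tolist(),(b[:,:2]-(m[:2]-45*x))@x)
print("tray corners",ray("top",f([(95,65),(283,50),(298,210),(110,225),(117,240),(285,228)]),30).round(1).tolist())
print("tip",ray("top",f([(208,297)]),14),"cap",ray("top",f([(157,118)]),38))
d=np.load("top0.npz")["d"]
for n,u,v in(("table",230,237),("tray rim",295,211),("spool",164,250),("jar",170,203)):print(n,d[v-1:v+2,u-1:u+2].round(0).tolist())
E
```

```text
tips,knees [[496.8, 106.8, 22.0], [529.1, -69.4, 22.0], [463.6, 75.5, 22.0], [486.1, -55.4, 22.0]] 179.11988231478395 132.87962540275856
plate [[287.3, 70.4, 3.0], [319.5, -109.8, 3.0], [458.6, 102.3, 3.0], [489.9, -79.6, 3.0]]
yaw tips 10.390387412985863
yaw knees 9.745329948858144
yaw side 10.568507195698276
yaw side 10.051175738006268
yaw y 10.135231811884866
yaw y 9.749559624626785
mouth [512.92188377  18.73694693  22.        ] origin by mouth [468.5390317   11.30980467] by knees [469.94203735   9.23893388]
bumper [[416.9, 48.0, 14.0], [431.7, -40.5, 14.0]] [-44.84882265 -44.87143099]
tray corners [[630.1, 109.2, 30.0], [637.1, -18.5, 30.0], [528.4, -26.1, 30.0], [521.4, 100.7, 30.0], [511.2, 96.1, 30.0], [516.5, -17.1, 30.0]]
tip [[471.44020068  36.75236659  14.        ]] cap [[592.17513542  66.96220952  38.        ]]
table [[1261.0, 1262.0, 1261.0], [1259.0, 1259.0, 1260.0], [1257.0, 1260.0, 1255.0]]
tray rim [[1262.0, 1264.0, 1261.0], [1264.0, 1233.0, 1233.0], [1229.0, 1228.0, 1231.0]]
spool [[1212.0, 1211.0, 1213.0], [1212.0, 1214.0, 1210.0], [1216.0, 1214.0, 1214.0]]
jar [[1200.0, 1205.0, 1205.0], [1204.0, 1209.0, 1208.0], [1205.0, 1205.0, 1201.0]]
```

Call:
{"fn": "send_rows", "kwargs": {"rows": [{"x": 0.78,"y": -0.63,"jaw": 50},{"x": 0.78,"y": -0.63,"jaw": 50},{"x": 0.78,"y": -0.63,"jaw": 50},{"x": 0.78,"y": -0.63,"jaw": 50},{"x": 0.78,"y": -0.63,"jaw": 50},{"x": 0.78,"y": -0.63,"jaw": 50},{"x": 0.78,"y": -0.63,"jaw": 50},{"x": 0.78,"y": -0.63,"jaw": 50},{"x": 0.78,"y": -0.63,"jaw": 50},{"x": 0.78,"y": -0.63,"jaw": 50},{"x": 0.78,"y": -0.63,"jaw": 50},{"x": 0.78,"y": -0.63,"jaw": 50}]}}

```text
$.rows[0]: bad value
```

Call:
{"fn": "send_rows", "kwargs": {"rows": [{"x": 0.78,"y": -0.63,"jaw": 50},{"x": 0.78,"y": -0.63,"jaw": 50},{"x": 0.78,"y": -0.63,"jaw": 50},{"x": 0.78,"y": -0.63,"jaw": 50},{"x": 0.78,"y": -0.63,"jaw": 50},{"x": 0.78,"y": -0.63,"jaw": 50},{"x": 0.78,"y": -0.63,"jaw": 50},{"x": 0.78,"y": -0.63,"jaw": 50},{"x": 0.78,"y": -0.63,"jaw": 50},{"x": 0.78,"y": -0.63,"jaw": 50},{"x": 0.78,"y": -0.63,"jaw": 50},{"x": 0.78,"y": -0.63,"jaw": 50}]}}

```text
$.rows[0]: bad value
```

Call:
{"fn": "send_rows", "kwargs": {"rows": [{"wz": -1,"jaw": 50},{"wz": -1,"jaw": 50},{"wz": -1,"jaw": 50},{"wz": -1,"jaw": 50},{"wz": -1,"jaw": 50},{"wz": -1,"jaw": 50},{"wz": -1,"jaw": 50},{"wz": -1,"jaw": 50},{"wz": -1,"jaw": 50},{"wz": -1,"jaw": 50},{"wz": -1,"jaw": 50},{"wz": -1,"jaw": 50}]}}

```text
$.rows[0]: bad value
```

Call:
{"fn": "send_rows", "kwargs": {"rows": [{"wz": -0.45,"jaw": 50},{"jaw": 50}]}}

```text
$.rows[0]: bad value
```

Call:
{"fn": "send_rows", "kwargs": {"rows": [{"wx": 0,"wy": 0,"wz": 0,"x": 0.78,"y": -0.63,"z": 0,"jaw": 50},{"wx": 0,"wy": 0,"wz": 0,"x": 0.78,"y": -0.63,"z": 0,"jaw": 50},{"wx": 0,"wy": 0,"wz": 0,"x": 0.78,"y": -0.63,"z": 0,"jaw": 50},{"wx": 0,"wy": 0,"wz": 0,"x": 0.78,"y": -0.63,"z": 0,"jaw": 50},{"wx": 0,"wy": 0,"wz": 0,"x": 0.78,"y": -0.63,"z": 0,"jaw": 50},{"wx": 0,"wy": 0,"wz": 0,"x": 0.78,"y": -0.63,"z": 0,"jaw": 50},{"wx": 0,"wy": 0,"wz": 0,"x": 0.78,"y": -0.63,"z": 0,"jaw": 50},{"wx": 0,"wy": 0,"wz": 0,"x": 0.78,"y": -0.63,"z": 0,"jaw": 50},{"wx": 0,"wy": 0,"wz": 0,"x": 0.78,"y": -0.63,"z": 0,"jaw": 50},{"wx": 0,"wy": 0,"wz": 0,"x": 0.78,"y": -0.63,"z": 0,"jaw": 50},{"wx": 0,"wy": 0,"wz": 0,"x": 0.78,"y": -0.63,"z": 0,"jaw": 50},{"wx": 0,"wy": 0,"wz": 0,"x": 0.78,"y": -0.63,"z": 0,"jaw": 50}]}}

```text
clock: 1.6
tool_pos: [403.3, -192.3, 224.7]
ee_rot: [-3.064, -0.693, 0.001]
contact_force: [-0.9, -0.1, -0.6]
finger_gap: 0.583
```

Call:
{"fn": "send_rows", "kwargs": {"rows": [{"wx": 0,"wy": 0,"wz": 0,"x": 0.78,"y": -0.63,"z": 0,"jaw": 50},{"wx": 0,"wy": 0,"wz": 0,"x": 0.78,"y": -0.63,"z": 0,"jaw": 50},{"wx": 0,"wy": 0,"wz": 0,"x": 0.78,"y": -0.63,"z": 0,"jaw": 50},{"wx": 0,"wy": 0,"wz": 0,"x": 0.78,"y": -0.63,"z": 0,"jaw": 50},{"wx": 0,"wy": 0,"wz": 0,"x": 0.78,"y": -0.63,"z": 0,"jaw": 50},{"wx": 0,"wy": 0,"wz": 0,"x": 0.78,"y": -0.63,"z": 0,"jaw": 50},{"wx": 0,"wy": 0,"wz": 0,"x": 0.78,"y": -0.63,"z": 0,"jaw": 50},{"wx": 0,"wy": 0,"wz": 0,"x": 0.78,"y": -0.63,"z": 0,"jaw": 50},{"wx": 0,"wy": 0,"wz": 0,"x": 0.78,"y": -0.63,"z": 0,"jaw": 50},{"wx": 0,"wy": 0,"wz": 0,"x": 0.78,"y": -0.63,"z": 0,"jaw": 50},{"wx": 0,"wy": 0,"wz": 0,"x": 0.78,"y": -0.63,"z": 0,"jaw": 50},{"wx": 0,"wy": 0,"wz": 0,"x": 0.78,"y": -0.63,"z": 0,"jaw": 50}]}}

```text
clock: 3.1
tool_pos: [559.1, 133.0, 224.5]
ee_rot: [-3.064, -0.693, 0.002]
contact_force: [0.5, -0.3, -0.7]
finger_gap: 0.583
```

Call:
{"fn": "send_rows", "kwargs": {"rows": [{"wx": 0,"wy": 0,"wz": -1,"x": 0,"y": 0,"z": 0,"jaw": 50},{"wx": 0,"wy": 0,"wz": -1,"x": 0,"y": 0,"z": 0,"jaw": 50},{"wx": 0,"wy": 0,"wz": -1,"x": 0,"y": 0,"z": 0,"jaw": 50},{"wx": 0,"wy": 0,"wz": -1,"x": 0,"y": 0,"z": 0,"jaw": 50},{"wx": 0,"wy": 0,"wz": -1,"x": 0,"y": 0,"z": 0,"jaw": 50},{"wx": 0,"wy": 0,"wz": -1,"x": 0,"y": 0,"z": 0,"jaw": 50},{"wx": 0,"wy": 0,"wz": -1,"x": 0,"y": 0,"z": 0,"jaw": 50},{"wx": 0,"wy": 0,"wz": -1,"x": 0,"y": 0,"z": 0,"jaw": 50},{"wx": 0,"wy": 0,"wz": -1,"x": 0,"y": 0,"z": 0,"jaw": 50},{"wx": 0,"wy": 0,"wz": -1,"x": 0,"y": 0,"z": 0,"jaw": 50},{"wx": 0,"wy": 0,"wz": -1,"x": 0,"y": 0,"z": 0,"jaw": 50},{"wx": 0,"wy": 0,"wz": -1,"x": 0,"y": 0,"z": 0,"jaw": 50}]}}

```text
clock: 4.6
tool_pos: [558.7, 132.0, 224.5]
ee_rot: [-2.067, -2.365, 0.002]
contact_force: [-0.4, 1.2, 0.0]
finger_gap: 0.589
```

Call:
{"fn": "send_rows", "kwargs": {"rows": [{"wx": 0,"wy": 0,"wz": -0.45,"x": 0,"y": 0,"z": 0.5,"jaw": 50},{"wx": 0,"wy": 0,"wz": 0,"x": 0,"y": 0,"z": 0,"jaw": 50},{"wx": 0,"wy": 0,"wz": 0,"x": 0,"y": 0,"z": 0,"jaw": 50}]}}

```text
clock: 4.97
tool_pos: [559.1, 132.0, 210.1]
ee_rot: [-2.016, -2.409, 0.0]
contact_force: [0.4, 0.2, -0.2]
finger_gap: 0.586
```

Call:
{"fn": "send_rows", "kwargs": {"rows": [{"wx": 0,"wy": 0,"wz": 0,"x": 0.1,"y": 0,"z": 0.8,"jaw": 50},{"wx": 0,"wy": 0,"wz": 0,"x": 0,"y": 0,"z": 0.9,"jaw": 50},{"wx": 0,"wy": 0,"wz": 0,"x": 0,"y": 0,"z": 0.9,"jaw": 50},{"wx": 0,"wy": 0,"wz": 0,"x": 0,"y": 0,"z": 0.9,"jaw": 50},{"wx": 0,"wy": 0,"wz": 0,"x": 0,"y": 0,"z": 0.9,"jaw": 50},{"wx": 0,"wy": 0,"wz": 0,"x": 0,"y": 0,"z": 0.8,"jaw": 50},{"wx": 0,"wy": 0,"wz": 0,"x": 0,"y": 0,"z": 0.6,"jaw": 50},{"wx": 0,"wy": 0,"wz": 0,"x": 0,"y": 0,"z": 0,"jaw": 50}]}}

```text
clock: 5.98
tool_pos: [557.5, 134.9, 34.9]
ee_rot: [-2.014, -2.408, 0.003]
contact_force: [0.3, -0.0, 1.1]
finger_gap: 0.588
```

```bash
python3 - <<'E'
from h import *
p,d=cams.read_camera("side")
cv2.imwrite("pics/side1.png",cv2.resize(p[140:290,200:410],None,fx=3.5,fy=3.5,interpolation=cv2.INTER_CUBIC)[:,:,::-1])
E
```

```text
(no output)
```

View pics/side1.png

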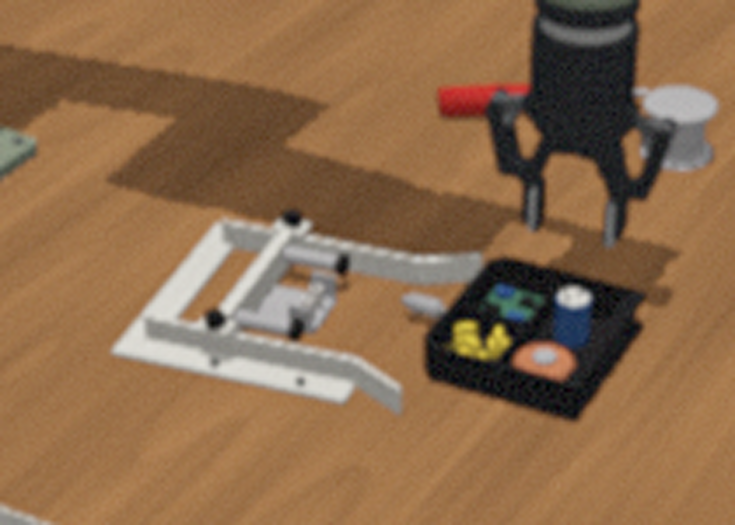

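Call:
{"fn": "send_rows", "kwargs": {"rows": [{"wx": 0,"wy": 0,"wz": 0,"x": 0,"y": 0,"z": 0.17,"jaw": 50},{"wx": 0,"wy": 0,"wz": 0,"x": -0.1,"y": 0,"z": 0,"jaw": 50},{"wx": 0,"wy": 0,"wz": 0,"x": -0.1,"y": 0,"z": 0,"jaw": 50},{"wx": 0,"wy": 0,"wz": 0,"x": -0.1,"y": 0,"z": 0,"jaw": 50},{"wx": 0,"wy": 0,"wz": 0,"x": -0.1,"y": 0,"z": 0,"jaw": 50},{"wx": 0,"wy": 0,"wz": 0,"x": -0.1,"y": 0,"z": 0,"jaw": 50},{"wx": 0,"wy": 0,"wz": 0,"x": -0.1,"y": 0,"z": 0,"jaw": 50},{"wx": 0,"wy": 0,"wz": 0,"x": 0,"y": 0,"z": 0,"jaw": 50}]}}

```text
clock: 7.02
tool_pos: [561.9, 117.0, 31.1]
ee_rot: [-2.016, -2.409, 0.0]
contact_force: [-0.5, 0.2, 0.5]
finger_gap: 0.582
```

Call:
{"fn": "send_rows", "kwargs": {"rows": [{"wx": 0,"wy": 0,"wz": 0,"x": -0.1,"y": 0,"z": 0,"jaw": 50},{"wx": 0,"wy": 0,"wz": 0,"x": -0.1,"y": 0,"z": 0,"jaw": 50}]}}

```text
clock: 7.28
tool_pos: [562.9, 111.3, 31.1]
ee_rot: [-2.015, -2.41, 0.0]
contact_force: [-0.4, -0.1, 0.1]
finger_gap: 0.58
```

```bash
cat >> h.py <<'E'
def tray(save=None):
    p,d=cams.read_camera("top"); 
    if save: cv2.imwrite(save,cv2.resize(p[195:365,240:385],None,fx=3.5,fy=3.5,interpolation=cv2.INTER_CUBIC)[:,:,::-1])
    return p
E
python3 - <<'E'
from h import *
tray("pics/top1.png")
E
```

```text
(no output)
```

View pics/top1.png

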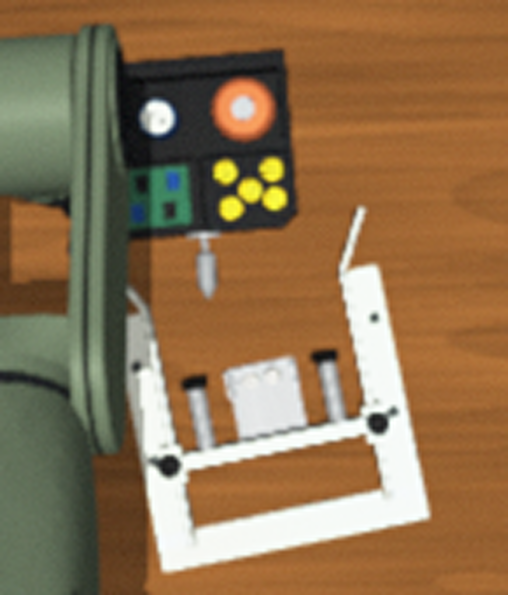

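The top view shows the tray hasn't moved; its right edge is still at crop (285–298). I'll keep approaching until I feel contact.

Call:
{"fn": "send_rows", "kwargs": {"rows": [{"wx": 0,"wy": 0,"wz": 0,"x": -0.1,"y": 0,"z": 0,"jaw": 50},{"wx": 0,"wy": 0,"wz": 0,"x": -0.1,"y": 0,"z": 0,"jaw": 50}]}}

```text
clock: 7.58
tool_pos: [564.0, 105.3, 31.1]
ee_rot: [2.015, 2.41, -0.0]
contact_force: [-0.1, -0.9, -0.0]
finger_gap: 0.586
```

Call:
{"fn": "send_rows", "kwargs": {"rows": [{"wx": 0,"wy": 0,"wz": 0,"x": -0.1,"y": 0,"z": 0,"jaw": 50}]}}

```text
clock: 7.7
tool_pos: [564.5, 102.3, 31.1]
ee_rot: [-2.016, -2.41, 0.0]
contact_force: [-0.1, -0.3, -0.0]
finger_gap: 0.587
```

```bash
python3 - <<'E'
from h import *
p=tray("pics/top2.png"); q=np.load("top0.npz")["p"]
# right edge of tray: columns darkness transition on rows
for r in(222,235,245,252):
    for im in(q,p):
        g=im[r,300:340].max(1).astype(int); i=np.argmax(g>90) if 0 else [300+k for k in range(39) if g[k]<70<=g[k+1]]
        print(r,i)
E
```

```text
222 [300, 321]
222 [300, 321]
235 [307, 322]
235 [306, 322]
245 [300, 309, 313, 323]
245 [300, 309, 313, 323]
252 [301, 323]
252 [301, 323]
```

```bash
python3 - <<'E'
from h import *
p,d=cams.read_camera("side")
cv2.imwrite("pics/side2.png",cv2.resize(p[170:270,280:410],None,fx=5,fy=5,interpolation=cv2.INTER_CUBIC)[:,:,::-1])
t=monitor.sense()["tool_pos"];ex=np.array([.9845,.1754,0])
print(t,[((proj("side",t+[0,0,-25]+s*32*ex)-[280,170])*5).round().tolist() for s in(-1,1)],((proj("side",[[630,109,30],[521.4,100.7,30]])-[280,170])*5).round().tolist())
E
```

```text
[564.59722275 102.17427091  31.08853047] [[[338.0, 267.0]], [[458.0, 291.0]]] [[523.0, 269.0], [323.0, 218.0]]
```

View pics/side2.png

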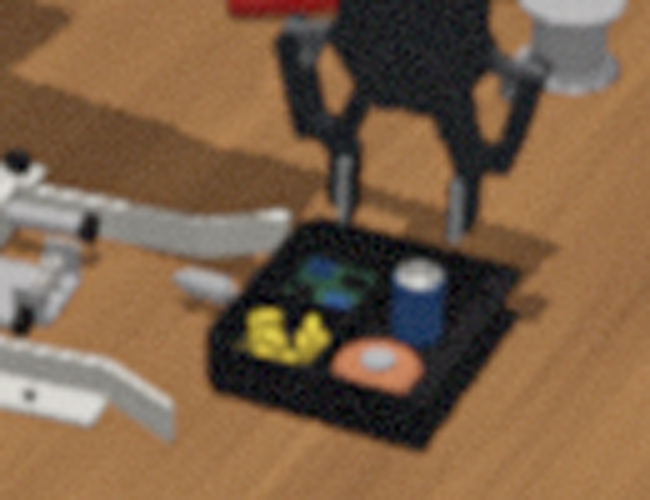

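The tips end at about crop (343,228) and (458,243), right at the tray's rim line. I'll work out the tip height from the earlier unoccluded view (tips at (530,228) and (610,245) there).

```bash
python3 - <<'E'
from h import *
t=np.array([557.5,134.9,34.9]);ex=np.array([.9845,.1754,0])
for dz in(0,10,15,20,25):
    print(dz,[((proj("side",t+[0,0,-dz]+s*h*ex)-[200,140])*3.5).round().tolist()[0] for s in(-1,1) for h in(25,33)])
# rim check: known static features, flare tip left z22, spool
print(((proj("side",[[497,107,22],[529,-69.4,22],[592,67,38]])-[280,170])*5).round().tolist())
E
```

```text
0 [[539.0, 238.0], [528.0, 236.0], [604.0, 250.0], [615.0, 252.0]]
10 [[538.0, 249.0], [528.0, 247.0], [603.0, 262.0], [614.0, 264.0]]
15 [[538.0, 255.0], [528.0, 253.0], [603.0, 267.0], [613.0, 269.0]]
20 [[538.0, 260.0], [527.0, 258.0], [602.0, 273.0], [613.0, 275.0]]
25 [[537.0, 266.0], [527.0, 264.0], [602.0, 279.0], [612.0, 281.0]]
[[286.0, 213.0], [170.0, 404.0], [418.0, 275.0]]
```

```bash
cat >> h.py <<'E'
def cloud(n):
    p,d=cams.read_camera(n);c=cams.get_calibration(n);K=c["camera_matrix"];M=R.from_rotvec(c["rotation"]).as_matrix()
    v,u=np.mgrid[:480,:640]
    P=np.stack([(u-K[0,2])/K[0,0]*d,-(v-K[1,2])/K[1,1]*d,-d],-1)@M.T+c["xyz"]
    return p,d,P
E
python3 - <<'E'
from h import *
print(monitor.sense()["tool_pos"],monitor.sense()["contact_force"])
p,d,P=cloud("side"); cv2.imwrite("pics/side3.png",p[:,:,::-1])
for u in(347,348,349,370,371,372):
    print(u,[(v,*P[v,u].round(0).astype(int),int(p[v,u].mean())) for v in range(200,226,2)])
E
```

```text
[564.59722275 102.17427091  31.08853047] [ 0.59553555 -0.00084364 -0.01589902]
347 [(200, np.int64(536), np.int64(81), np.int64(86), 34), (202, np.int64(533), np.int64(89), np.int64(75), 66), (204, np.int64(532), np.int64(91), np.int64(68), 68), (206, np.int64(535), np.int64(86), np.int64(65), 82), (208, np.int64(534), np.int64(88), np.int64(58), 84), (210, np.int64(537), np.int64(83), np.int64(55), 88), (212, np.int64(535), np.int64(86), np.int64(47), 116), (214, np.int64(534), np.int64(89), np.int64(40), 53), (216, np.int64(528), np.int64(102), np.int64(24), 19), (218, np.int64(527), np.int64(104), np.int64(17), 24), (220, np.int64(528), np.int64(103), np.int64(11), 19), (222, np.int64(525), np.int64(110), np.int64(0), 33), (224, np.int64(535), np.int64(90), np.int64(9), 62)]
348 [(200, np.int64(537), np.int64(85), np.int64(84), 46), (202, np.int64(537), np.int64(87), np.int64(77), 101), (204, np.int64(534), np.int64(92), np.int64(67), 104), (206, np.int64(537), np.int64(88), np.int64(65), 96), (208, np.int64(537), np.int64(87), np.int64(59), 104), (210, np.int64(537), np.int64(87)
[... 2552 characters left out ...]
int64(598), np.int64(95), np.int64(97), 34), (202, np.int64(596), np.int64(100), np.int64(88), 20), (204, np.int64(598), np.int64(96), np.int64(85), 26), (206, np.int64(600), np.int64(93), np.int64(82), 67), (208, np.int64(597), np.int64(99), np.int64(72), 80), (210, np.int64(597), np.int64(100), np.int64(65), 81), (212, np.int64(596), np.int64(103), np.int64(58), 75), (214, np.int64(597), np.int64(102), np.int64(53), 72), (216, np.int64(598), np.int64(100), np.int64(48), 79), (218, np.int64(571), np.int64(163), np.int64(-2), 89), (220, np.int64(577), np.int64(151), np.int64(1), 56), (222, np.int64(595), np.int64(110), np.int64(24), 17), (224, np.int64(595), np.int64(111), np.int64(17), 19)]
```

Depth shows the fingertips really end near z≈40 mm, about 30 mm higher than the reported TCP implies, so they hover over the rim. I'll back off, lower by feel and check again.

Call:
{"fn": "send_rows", "kwargs": {"rows": [{"wx": 0,"wy": 0,"wz": 0,"x": 0.5,"y": 0,"z": 0,"jaw": 50},{"wx": 0,"wy": 0,"wz": 0,"x": 0.5,"y": 0,"z": 0,"jaw": 50},{"wx": 0,"wy": 0,"wz": 0,"x": 0.2,"y": 0,"z": 0,"jaw": 50},{"wx": 0,"wy": 0,"wz": 0,"x": 0,"y": 0,"z": 0.35,"jaw": 50},{"wx": 0,"wy": 0,"wz": 0,"x": 0,"y": 0,"z": 0.35,"jaw": 50},{"wx": 0,"wy": 0,"wz": 0,"x": 0,"y": 0,"z": 0,"jaw": 50}]}}

```text
clock: 8.6
tool_pos: [556.6, 137.5, 8.2]
ee_rot: [-2.014, -2.407, 0.004]
contact_force: [-0.4, 0.7, -0.0]
finger_gap: 0.586
```

```bash
python3 - <<'E'
from h import *
s=monitor.sense();print(s["tool_pos"],s["contact_force"])
p,d,P=cloud("side"); cv2.imwrite("pics/side4.png",cv2.resize(p[140:270,280:410],None,fx=5,fy=4.6,interpolation=cv2.INTER_CUBIC)[:,:,::-1])
q=P[150:240,330:400].reshape(-1,3);k=(abs(q[:,0]-s["tool_pos"][0])<50)&(q[:,1]>112)&(q[:,1]<165)&(q[:,2]>5)&(q[:,2]<160)
c=p[150:240,330:400].reshape(-1,3).astype(int)
h,e=np.histogram(q[k&(abs(np.ptp(c,axis=1))<12)][:,2],bins=range(0,165,5));print(h)
E
```

```text
[556.57157952 137.46956463   8.2393628 ] [-0.38816389  0.65224763 -0.01371365]
[ 0  0  0  1  7 13 11 15 15 16 16 12 16 45 38 16 21 24 28 34 39 38 44 79
 77 50 18 10  9 15 13 10]
```

View pics/side4.png

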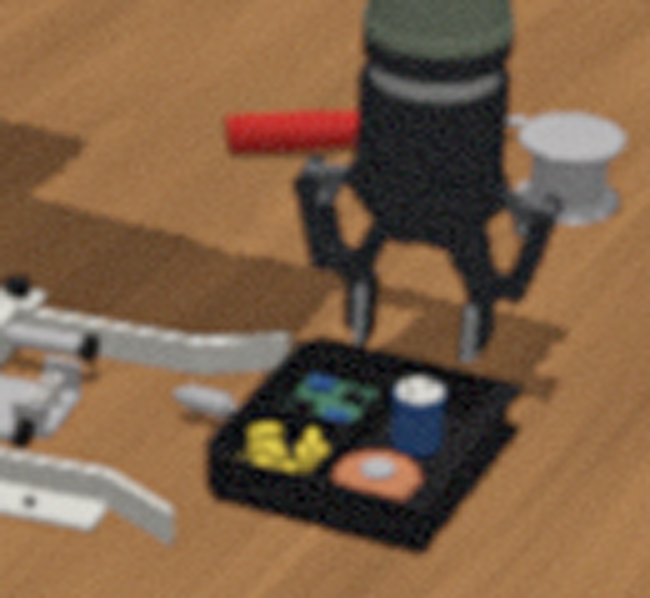

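Depth now shows the tips at z≈18 mm, just beside the tray's left wall and clear of it. I'll lower 4 mm and push in steps.

Call:
{"fn": "send_rows", "kwargs": {"rows": [{"wx": 0,"wy": 0,"wz": 0,"x": 0,"y": 0.1,"z": 0.13,"jaw": 50},{"wx": 0,"wy": 0,"wz": 0,"x": -0.13,"y": 0,"z": 0,"jaw": 50},{"wx": 0,"wy": 0,"wz": 0,"x": -0.13,"y": 0,"z": 0,"jaw": 50},{"wx": 0,"wy": 0,"wz": 0,"x": -0.13,"y": 0,"z": 0,"jaw": 50},{"wx": 0,"wy": 0,"wz": 0,"x": -0.13,"y": 0,"z": 0,"jaw": 50},{"wx": 0,"wy": 0,"wz": 0,"x": -0.1,"y": 0,"z": 0,"jaw": 50}]}}

```text
clock: 9.4
tool_pos: [564.0, 121.0, 6.3]
ee_rot: [-2.016, -2.407, -0.002]
contact_force: [-2.1, 5.5, 1.0]
finger_gap: 0.588
```

Call:
{"fn": "send_rows", "kwargs": {"rows": [{"wx": 0,"wy": 0,"wz": 0,"x": -0.1,"y": 0,"z": 0,"jaw": 50},{"wx": 0,"wy": 0,"wz": 0,"x": -0.1,"y": 0,"z": 0,"jaw": 50}]}}

```text
clock: 9.65
tool_pos: [564.4, 115.6, 6.2]
ee_rot: [-2.015, -2.407, -0.001]
contact_force: [-2.3, 5.0, 2.8]
finger_gap: 0.585
```

Call:
{"fn": "send_rows", "kwargs": {"rows": [{"wx": 0,"wy": 0,"wz": 0,"x": -0.1,"y": 0,"z": 0,"jaw": 50},{"wx": 0,"wy": 0,"wz": 0,"x": -0.1,"y": 0,"z": 0,"jaw": 50},{"wx": 0,"wy": 0,"wz": 0,"x": -0.1,"y": 0,"z": 0,"jaw": 50}]}}

```text
clock: 10.02
tool_pos: [565.9, 106.9, 6.2]
ee_rot: [-2.014, -2.407, -0.001]
contact_force: [-3.3, 6.3, 3.3]
finger_gap: 0.585
```

```bash
python3 - <<'E'
from h import *
p=tray("pics/top3.png")
E
```

```text
(no output)
```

View pics/top3.png

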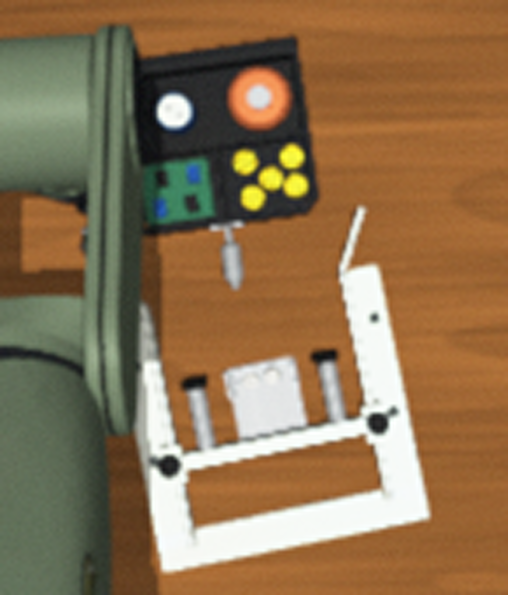

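The tray is now nearly aligned with the dock, with its pin tip at crop (235,288) and right edge from (297,38) to (318,195). I'll convert these to dock coordinates.

```bash
cat >> h.py <<'E'
TH=np.radians(10.1);EX=np.array([np.cos(TH),np.sin(TH)]);EY=np.array([-EX[1],EX[0]]);O=np.array([469.5,10.2])
f=lambda l:np.array([[240+(a+.5)/3.5-.5,195+(b+.5)/3.5-.5] for a,b in l])
def dk(w): w=np.atleast_2d(w)[:,:2]-O; return np.c_[w@EX,w@EY]
E
python3 - <<'E'
from h import *
print("tip",dk(ray("top",f([(235,288)]),14)))
c=dk(ray("top",f([(297,38),(318,193),(143,60)]),30));print("edge",c)
v=c[0]-c[1];print("yaw side",np.degrees(np.arctan2(v[1],v[0])));v=c[2]-c[0];print("yaw lip",np.degrees(np.arctan2(-v[0],v[1])))
print("bumper/catch",dk(ray("top",f([(194,380),(324,355),(263,362)]),14)), "rail mid z22",dk(ray("top",f([(150,310),(343,272)]),22)))
print("tool",dk(monitor.sense()["tool_pos"]))
E
```

```text
tip [[8.90190098 6.60252471]]
edge [[166.09596719 -68.54350027]
 [ 60.1698547  -61.58541425]
 [172.27661329  36.70785811]]
yaw side -3.758252083947962
yaw lip -3.360704622544202
bumper/catch [[-46.58655105  46.02436467]
 [-47.54917854 -43.70713281]
 [-43.96916345  -2.22484089]] rail mid z22 [[  5.67764446  65.36248957]
 [  4.85510355 -67.51459   ]]
tool [[111.87509656  77.86516266]]
```

Relative yaw is now −3.5° and the tray's centre is on the dock axis. A two-finger pull from behind the lip should square it up. Next I'll retract, lift, and move behind the lip.

Call:
{"fn": "send_rows", "kwargs": {"rows": [{"wx": 0,"wy": 0,"wz": 0,"x": 0.5,"y": 0,"z": 0,"jaw": 50},{"wx": 0,"wy": 0,"wz": 0,"x": 0,"y": 0,"z": -0.7,"jaw": 50},{"wx": 0,"wy": 0,"wz": 0,"x": 0,"y": 0,"z": -0.8,"jaw": 50},{"wx": 0,"wy": 0,"wz": 0,"x": 0,"y": 0,"z": -0.8,"jaw": 50},{"wx": 0,"wy": 0,"wz": 0,"x": -0.75,"y": 0.7,"z": 0,"jaw": 50},{"wx": 0,"wy": 0,"wz": 0,"x": -0.75,"y": 0.7,"z": 0,"jaw": 50},{"wx": 0,"wy": 0,"wz": 0,"x": -0.75,"y": 0.7,"z": 0,"jaw": 50},{"wx": 0,"wy": 0,"wz": 0,"x": -0.75,"y": 0.7,"z": 0,"jaw": 50},{"wx": 0,"wy": 0,"wz": 1,"x": 0,"y": 0,"z": 0,"jaw": 50},{"wx": 0,"wy": 0,"wz": 1,"x": 0,"y": 0,"z": 0,"jaw": 50},{"wx": 0,"wy": 0,"wz": 1,"x": 0,"y": 0,"z": 0,"jaw": 50},{"wx": 0,"wy": 0,"wz": 1,"x": 0,"y": 0,"z": 0,"jaw": 50}]}}

```text
clock: 11.58
tool_pos: [662.9, 46.9, 74.9]
ee_rot: [2.475, 1.934, -0.001]
contact_force: [-0.1, 0.0, -0.5]
finger_gap: 0.587
```

Call:
{"fn": "send_rows", "kwargs": {"rows": [{"wx": 0,"wy": 0,"wz": 1,"x": 0,"y": 0,"z": 0,"jaw": 50},{"wx": 0,"wy": 0,"wz": 1,"x": 0,"y": 0,"z": 0,"jaw": 50},{"wx": 0,"wy": 0,"wz": 1,"x": 0,"y": 0,"z": 0,"jaw": 50},{"wx": 0,"wy": 0,"wz": 1,"x": 0,"y": 0,"z": 0,"jaw": 50},{"wx": 0,"wy": 0,"wz": 1,"x": 0,"y": 0,"z": 0,"jaw": 50},{"wx": 0,"wy": 0,"wz": 1,"x": 0,"y": 0,"z": 0,"jaw": 50},{"wx": 0,"wy": 0,"wz": 1,"x": 0,"y": 0,"z": 0,"jaw": 50},{"wx": 0,"wy": 0,"wz": 1,"x": 0,"y": 0,"z": 0,"jaw": 50},{"wx": 0,"wy": 0,"wz": 1,"x": 0,"y": 0,"z": 0,"jaw": 50},{"wx": 0,"wy": 0,"wz": 1,"x": 0,"y": 0,"z": 0,"jaw": 50},{"wx": 0,"wy": 0,"wz": 1,"x": 0,"y": 0,"z": 0,"jaw": 50},{"wx": 0,"wy": 0,"wz": 0,"x": 0,"y": 0,"z": 0,"jaw": 50}]}}

```text
clock: 13.08
tool_pos: [662.9, 46.9, 75.0]
ee_rot: [3.129, 0.282, -0.0]
contact_force: [-1.3, -0.0, -0.0]
finger_gap: 0.586
```

```bash
python3 - <<'E'
from h import *
s=monitor.sense();M=R.from_rotvec(s["ee_rot"]).as_matrix()
print(dk(s["tool_pos"]),s["tool_pos"][2],"yaw x rel",np.degrees(np.arctan2(M[1,0],M[0,0]))-10.1,"tilt",M[:,2],s["q"])
p=tray()
q=np.load("top0.npz")["p"]
cv2.imwrite("pics/top4.png",cv2.resize(p[170:365,240:385],None,fx=3,fy=3,interpolation=cv2.INTER_CUBIC)[:,:,::-1])
E
```

```text
[[196.84096459   2.22782163]] 75.0124623787514 yaw x rel 0.19009462431756852 tilt [-4.74753226e-07 -4.12793720e-04 -9.99999915e-01] [-5.92243388e-02  5.36270281e-01  1.42391329e+00 -4.45447528e-04
  1.18138516e+00  1.33214505e+00]
```

View pics/top4.png

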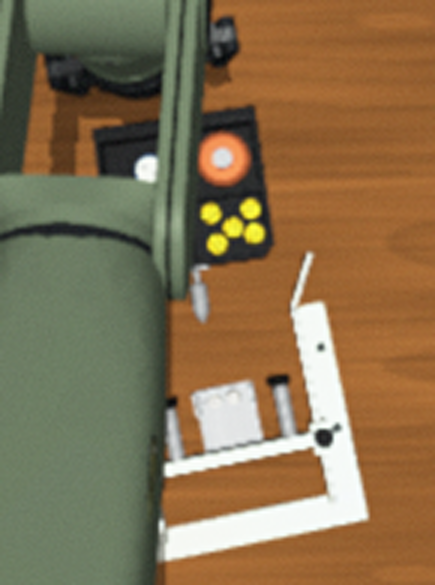

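The tool now straddles the space behind the far lip, with knuckles at crop (60,75) and (225,40) and the lip from (95,130) to (255,107). Lowering now.

Call:
{"fn": "send_rows", "kwargs": {"rows": [{"wx": 0,"wy": 0,"wz": 0,"x": 0,"y": 0,"z": 0.7,"jaw": 50},{"wx": 0,"wy": 0,"wz": 0,"x": 0,"y": 0,"z": 0.7,"jaw": 50},{"wx": 0,"wy": 0,"wz": 0,"x": 0,"y": 0,"z": 0.6,"jaw": 50},{"wx": 0,"wy": 0,"wz": 0,"x": 0,"y": 0.05,"z": 0.37,"jaw": 50},{"wx": 0,"wy": 0,"wz": 0,"x": 0,"y": 0,"z": 0,"jaw": 50}]}}

```text
clock: 13.75
tool_pos: [662.0, 44.9, 2.2]
ee_rot: [-3.129, -0.279, 0.005]
contact_force: [-0.5, -0.1, 0.2]
finger_gap: 0.584
```

```bash
python3 - <<'E'
from h import *
s=monitor.sense();print(s["tool_pos"],s["contact_force"])
p,d,P=cloud("side"); cv2.imwrite("pics/side5.png",cv2.resize(p[140:270,280:440],None,fx=4.5,fy=4.5,interpolation=cv2.INTER_CUBIC)[:,:,::-1])
c=p.astype(int);k=(abs(P-s["tool_pos"]-[0,0,60])<[35,60,58]).all(2)&(np.ptp(c,axis=2)<14)&(dk(P.reshape(-1,3))[:,0].reshape(480,640)>182)
k[:130]=0
print(np.histogram(P[k][:,2],bins=range(0,125,5))[0])
E
```

```text
[662.02488811  44.86303132   2.24411074] [-0.47282455 -0.14050255  0.18692172]
[ 0  0  1 14 15 18 23 17 20  5  3 13 29 31 12 17 17 18 17 15 15 26 44 44]
```

View pics/side5.png

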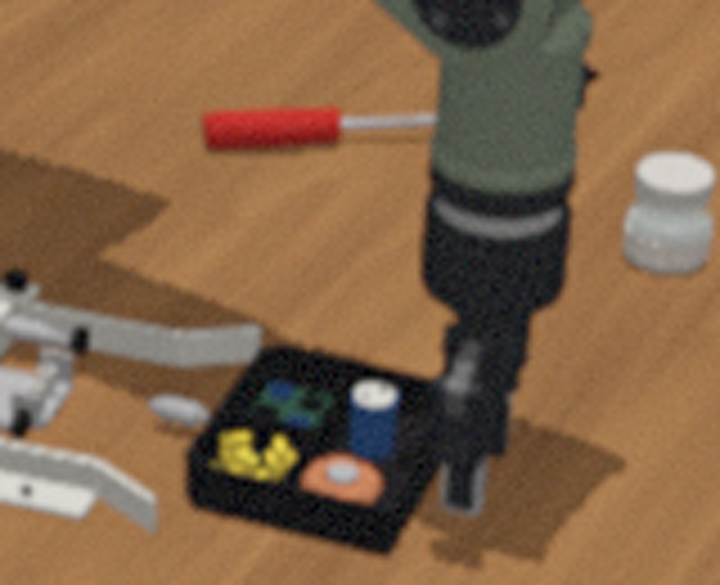

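The near fingertip at crop (465,505) is low and just behind the lip, and the capacitor is upright. Starting the pull.

Call:
{"fn": "send_rows", "kwargs": {"rows": [{"wx": 0,"wy": 0,"wz": 0,"x": -0.15,"y": 0,"z": 0,"jaw": 50},{"wx": 0,"wy": 0,"wz": 0,"x": -0.15,"y": 0,"z": 0,"jaw": 50},{"wx": 0,"wy": 0,"wz": 0,"x": -0.1,"y": 0,"z": 0,"jaw": 50},{"wx": 0,"wy": 0,"wz": 0,"x": -0.1,"y": 0,"z": 0,"jaw": 50}]}}

```text
clock: 14.3
tool_pos: [649.5, 42.5, 4.8]
ee_rot: [-3.129, -0.278, -0.005]
contact_force: [2.6, 1.4, -1.5]
finger_gap: 0.586
```

Call:
{"fn": "send_rows", "kwargs": {"rows": [{"wx": 0,"wy": 0,"wz": 0,"x": -0.1,"y": 0,"z": 0,"jaw": 50},{"wx": 0,"wy": 0,"wz": 0,"x": -0.1,"y": 0,"z": 0,"jaw": 50},{"wx": 0,"wy": 0,"wz": 0,"x": -0.1,"y": 0,"z": 0,"jaw": 50},{"wx": 0,"wy": 0,"wz": 0,"x": -0.1,"y": 0,"z": 0,"jaw": 50}]}}

```text
clock: 14.8
tool_pos: [637.3, 40.2, 4.6]
ee_rot: [3.129, 0.279, 0.003]
contact_force: [5.2, 1.2, 1.4]
finger_gap: 0.587
```

Call:
{"fn": "send_rows", "kwargs": {"rows": [{"wx": 0,"wy": 0,"wz": 0,"x": -0.1,"y": 0,"z": 0,"jaw": 50},{"wx": 0,"wy": 0,"wz": 0,"x": -0.1,"y": 0,"z": 0,"jaw": 50},{"wx": 0,"wy": 0,"wz": 0,"x": -0.1,"y": 0,"z": 0,"jaw": 50},{"wx": 0,"wy": 0,"wz": 0,"x": -0.1,"y": 0,"z": 0,"jaw": 50},{"wx": 0,"wy": 0,"wz": 0,"x": -0.1,"y": 0,"z": 0,"jaw": 50}]}}

```text
clock: 15.42
tool_pos: [622.6, 37.1, 4.6]
ee_rot: [3.128, 0.279, 0.003]
contact_force: [5.2, 1.8, 0.4]
finger_gap: 0.588
```

```bash
python3 - <<'E'
from h import *
s=monitor.sense();print(dk(s["tool_pos"]),s["contact_force"])
p=tray("pics/top5.png")
E
```

```text
[[155.42579101  -0.38632527]] [5.24971273 1.79200598 0.44204501]
```

View pics/top5.png

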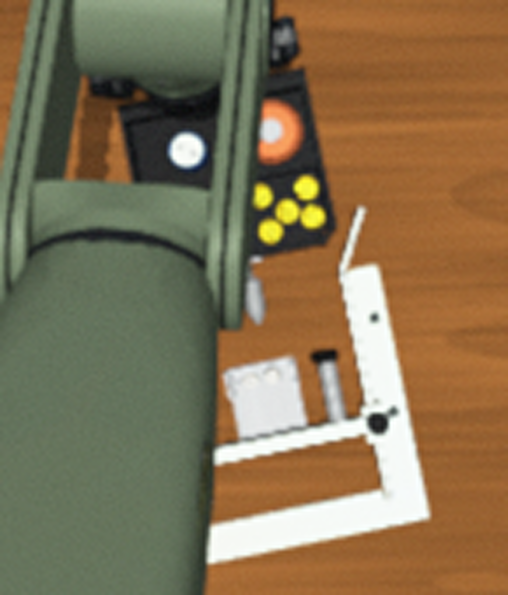

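```bash
python3 - <<'E'
from h import *
print("tip,base",dk(ray("top",f([(262,322),(254,264)]),14)))
c=dk(ray("top",f([(302,68),(335,225),(333,243),(120,107)]),30));print("edge",c)
v=c[0]-c[1];print("yaw side",np.degrees(np.arctan2(v[1],v[0])));v=c[3]-c[0];print("yaw lip",np.degrees(np.arctan2(-v[0],v[1])),np.hypot(*v))
E
```

```text
tip,base [[-17.33783925  -6.87303851]
 [ 22.31297157  -9.26742679]]
edge [[145.36484121 -67.81056655]
 [ 36.76711597 -68.5077821 ]
 [ 25.17782648 -64.77774229]
 [143.98078759  58.11843467]]
yaw side 0.36784343094014704
yaw lip 0.6296979838672907 125.93660687401811
```

The tray is square to the dock (yaw about 0.5°) but sits 3–5 mm to the right. I'll drift slightly left while pulling.

Call:
{"fn": "send_rows", "kwargs": {"rows": [{"wx": 0,"wy": 0,"wz": 0,"x": -0.1,"y": -0.02,"z": 0,"jaw": 50},{"wx": 0,"wy": 0,"wz": 0,"x": -0.1,"y": -0.02,"z": 0,"jaw": 50},{"wx": 0,"wy": 0,"wz": 0,"x": -0.1,"y": -0.02,"z": 0,"jaw": 50},{"wx": 0,"wy": 0,"wz": 0,"x": -0.1,"y": -0.02,"z": 0,"jaw": 50}]}}

```text
clock: 15.98
tool_pos: [610.4, 37.2, 4.5]
ee_rot: [3.128, 0.28, 0.003]
contact_force: [4.9, 0.0, 1.1]
finger_gap: 0.586
```

Call:
{"fn": "send_rows", "kwargs": {"rows": [{"wx": 0,"wy": 0,"wz": 0,"x": -0.1,"y": -0.02,"z": 0,"jaw": 50},{"wx": 0,"wy": 0,"wz": 0,"x": -0.1,"y": -0.02,"z": 0,"jaw": 50},{"wx": 0,"wy": 0,"wz": 0,"x": -0.1,"y": -0.02,"z": 0,"jaw": 50}]}}

```text
clock: 16.35
tool_pos: [601.2, 37.3, 4.6]
ee_rot: [3.128, 0.28, 0.003]
contact_force: [4.4, -0.6, 0.7]
finger_gap: 0.586
```

```bash
python3 - <<'E'
from h import *
s=monitor.sense();print(dk(s["tool_pos"]),s["contact_force"])
p=tray("pics/top6.png")
E
```

```text
[[134.40011268   3.60523888]] [ 4.35327999 -0.59963451  0.74751803]
```

View pics/top6.png

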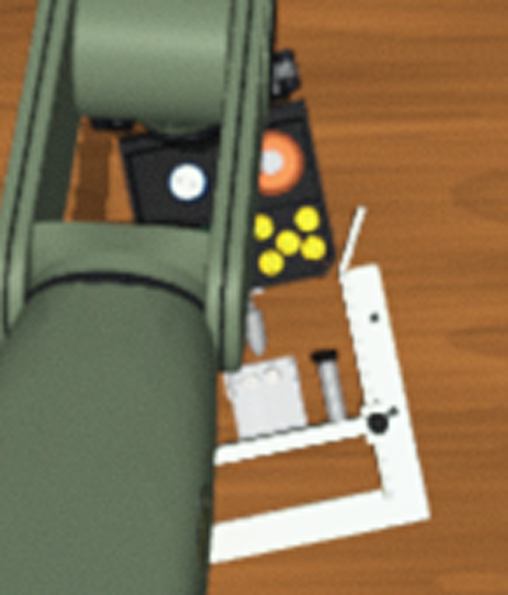

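The tray's right edge now lines up with the right rail's inner face at about (343,272), and the pin tip at (260,352) points at the catch. Pulling straight now.

Call:
{"fn": "send_rows", "kwargs": {"rows": [{"wx": 0,"wy": 0,"wz": 0,"x": -0.1,"y": 0,"z": 0,"jaw": 50},{"wx": 0,"wy": 0,"wz": 0,"x": -0.1,"y": 0,"z": 0,"jaw": 50},{"wx": 0,"wy": 0,"wz": 0,"x": -0.1,"y": 0,"z": 0,"jaw": 50}]}}

```text
clock: 16.77
tool_pos: [592.4, 36.2, 4.6]
ee_rot: [3.129, 0.279, 0.003]
contact_force: [5.4, 0.7, 1.0]
finger_gap: 0.588
```

Call:
{"fn": "send_rows", "kwargs": {"rows": [{"wx": 0,"wy": 0,"wz": 0,"x": -0.08,"y": 0,"z": 0,"jaw": 50},{"wx": 0,"wy": 0,"wz": 0,"x": -0.08,"y": 0,"z": 0,"jaw": 50}]}}

```text
clock: 17.02
tool_pos: [587.6, 35.4, 4.5]
ee_rot: [3.129, 0.279, 0.003]
contact_force: [5.3, 2.0, 0.3]
finger_gap: 0.584
```

Call:
{"fn": "send_rows", "kwargs": {"rows": [{"wx": 0,"wy": 0,"wz": 0,"x": -0.08,"y": 0,"z": 0,"jaw": 50},{"wx": 0,"wy": 0,"wz": 0,"x": -0.08,"y": 0,"z": 0,"jaw": 50}]}}

```text
clock: 17.27
tool_pos: [583.3, 34.7, 4.6]
ee_rot: [-3.129, -0.278, -0.004]
contact_force: [6.7, 0.8, -0.2]
finger_gap: 0.584
```

Call:
{"fn": "send_rows", "kwargs": {"rows": [{"wx": 0,"wy": 0,"wz": 0,"x": -0.07,"y": 0,"z": 0,"jaw": 50},{"wx": 0,"wy": 0,"wz": 0,"x": -0.07,"y": 0,"z": 0,"jaw": 50}]}}

```text
clock: 17.52
tool_pos: [579.2, 34.0, 4.6]
ee_rot: [3.129, 0.278, 0.004]
contact_force: [6.3, 2.2, 0.9]
finger_gap: 0.586
```

Call:
{"fn": "send_rows", "kwargs": {"rows": [{"wx": 0,"wy": 0,"wz": 0,"x": -0.07,"y": 0,"z": 0,"jaw": 50}]}}

```text
clock: 17.65
tool_pos: [577.4, 33.6, 4.6]
ee_rot: [3.129, 0.278, 0.005]
contact_force: [7.7, 2.6, -1.9]
finger_gap: 0.589
```

Call:
{"fn": "send_rows", "kwargs": {"rows": [{"wx": 0,"wy": 0,"wz": 0,"x": -0.07,"y": 0,"z": 0,"jaw": 50}]}}

```text
clock: 17.77
tool_pos: [575.6, 33.3, 4.6]
ee_rot: [3.129, 0.278, 0.006]
contact_force: [7.2, 2.0, -0.5]
finger_gap: 0.583
```

Call:
{"fn": "send_rows", "kwargs": {"rows": [{"wx": 0,"wy": 0,"wz": 0,"x": -0.07,"y": 0,"z": 0,"jaw": 50}]}}

```text
clock: 17.9
tool_pos: [573.1, 32.9, 4.6]
ee_rot: [3.129, 0.278, 0.004]
contact_force: [5.8, 2.4, 1.7]
finger_gap: 0.584
```

Call:
{"fn": "send_rows", "kwargs": {"rows": [{"wx": 0,"wy": 0,"wz": 0,"x": -0.07,"y": 0,"z": 0,"jaw": 50},{"wx": 0,"wy": 0,"wz": 0,"x": -0.07,"y": 0,"z": 0,"jaw": 50}]}}

```text
clock: 18.15
tool_pos: [568.7, 32.2, 4.5]
ee_rot: [-3.129, -0.278, -0.003]
contact_force: [4.9, 1.9, 0.8]
finger_gap: 0.583
```

Call:
{"fn": "send_rows", "kwargs": {"rows": [{"wx": 0,"wy": 0,"wz": 0,"x": -0.07,"y": 0,"z": 0,"jaw": 50},{"wx": 0,"wy": 0,"wz": 0,"x": -0.07,"y": 0,"z": 0,"jaw": 50}]}}

```text
clock: 18.4
tool_pos: [564.5, 31.4, 4.5]
ee_rot: [-3.129, -0.278, -0.003]
contact_force: [5.2, 1.3, 1.1]
finger_gap: 0.582
```

Call:
{"fn": "send_rows", "kwargs": {"rows": [{"wx": 0,"wy": 0,"wz": 0,"x": -0.07,"y": 0,"z": 0,"jaw": 50}]}}

```text
clock: 18.52
tool_pos: [562.5, 31.0, 4.5]
ee_rot: [-3.129, -0.278, -0.003]
contact_force: [5.1, 1.6, -0.2]
finger_gap: 0.584
```

Call:
{"fn": "send_rows", "kwargs": {"rows": [{"wx": 0,"wy": 0,"wz": 0,"x": -0.07,"y": 0,"z": 0,"jaw": 50}]}}

```text
clock: 18.65
tool_pos: [560.4, 30.7, 4.5]
ee_rot: [-3.129, -0.278, -0.004]
contact_force: [6.8, 1.4, 1.2]
finger_gap: 0.585
```

Call:
{"fn": "send_rows", "kwargs": {"rows": [{"wx": 0,"wy": 0,"wz": 0,"x": -0.06,"y": 0,"z": 0,"jaw": 50}]}}

```text
clock: 18.77
tool_pos: [558.6, 30.3, 4.5]
ee_rot: [-3.129, -0.278, -0.003]
contact_force: [5.4, 1.1, 0.7]
finger_gap: 0.588
```

Call:
{"fn": "send_rows", "kwargs": {"rows": [{"wx": 0,"wy": 0,"wz": 0,"x": -0.06,"y": 0,"z": 0,"jaw": 50}]}}

```text
clock: 18.9
tool_pos: [556.6, 30.0, 4.5]
ee_rot: [-3.129, -0.278, -0.003]
contact_force: [5.6, 1.2, 1.9]
finger_gap: 0.586
```

Call:
{"fn": "send_rows", "kwargs": {"rows": [{"wx": 0,"wy": 0,"wz": 0,"x": -0.05,"y": 0,"z": 0,"jaw": 50}]}}

```text
clock: 19.02
tool_pos: [554.6, 29.7, 4.4]
ee_rot: [-3.129, -0.279, -0.001]
contact_force: [4.2, 1.4, 2.7]
finger_gap: 0.585
```

Call:
{"fn": "send_rows", "kwargs": {"rows": [{"wx": 0,"wy": 0,"wz": 0,"x": -0.05,"y": 0,"z": 0,"jaw": 50}]}}

```text
clock: 19.15
tool_pos: [552.6, 29.4, 4.2]
ee_rot: [-3.129, -0.279, 0.001]
contact_force: [2.9, 1.9, 2.5]
finger_gap: 0.585
```

Call:
{"fn": "send_rows", "kwargs": {"rows": [{"wx": 0,"wy": 0,"wz": 0,"x": -0.05,"y": 0,"z": 0,"jaw": 50}]}}

```text
clock: 19.27
tool_pos: [552.5, 29.4, 4.3]
ee_rot: [-3.129, -0.278, -0.004]
contact_force: [8.3, 2.3, -0.4]
finger_gap: 0.592
```

Call:
{"fn": "send_rows", "kwargs": {"rows": [{"wx": 0,"wy": 0,"wz": 0,"x": -0.05,"y": 0,"z": 0,"jaw": 50}]}}

```text
clock: 19.4
tool_pos: [552.5, 29.4, 4.5]
ee_rot: [-3.129, -0.278, -0.01]
contact_force: [10.8, 3.6, -3.4]
finger_gap: 0.589
```

I felt the sudden give (down to 2.9 N) and then a firm stop: no motion, with force rising to 11 N. Backing off and lifting away.

Call:
{"fn": "send_rows", "kwargs": {"rows": [{"wx": 0,"wy": 0,"wz": 0,"x": 0.2,"y": 0,"z": 0,"jaw": 50},{"wx": 0,"wy": 0,"wz": 0,"x": 0.5,"y": 0,"z": 0,"jaw": 50},{"wx": 0,"wy": 0,"wz": 0,"x": 0.6,"y": 0,"z": 0,"jaw": 50},{"wx": 0,"wy": 0,"wz": 0,"x": 0.3,"y": 0,"z": -0.8,"jaw": 50},{"wx": 0,"wy": 0,"wz": 0,"x": 0.5,"y": 0,"z": -1,"jaw": 50},{"wx": 0,"wy": 0,"wz": 0,"x": 0.5,"y": -0.8,"z": -1,"jaw": 50},{"wx": 0,"wy": 0,"wz": 0,"x": 0.5,"y": -1,"z": -1,"jaw": 50},{"wx": 0,"wy": 0,"wz": 0,"x": 0,"y": -1,"z": -1,"jaw": 50},{"wx": 0,"wy": 0,"wz": 0,"x": 0,"y": -1,"z": -0.5,"jaw": 50},{"wx": 0,"wy": 0,"wz": 0,"x": 0,"y": -1,"z": 0,"jaw": 50},{"wx": 0,"wy": 0,"wz": 0,"x": 0,"y": -1,"z": 0,"jaw": 50},{"wx": 0,"wy": 0,"wz": 0,"x": 0,"y": -1,"z": 0,"jaw": 50}]}}

```text
clock: 20.9
tool_pos: [602.8, 245.9, 160.9]
ee_rot: [3.127, 0.279, -0.011]
contact_force: [0.1, 0.3, 0.2]
finger_gap: 0.585
```

```bash
python3 - <<'E'
from h import *
s=monitor.sense();print(s["clock"],s["tool_pos"],s["contact_force"])
a=tray(); b,_=cams.read_camera("side")
A=cv2.resize(a[225:365,250:385],None,fx=3,fy=3,interpolation=cv2.INTER_CUBIC);B=cv2.resize(b[170:310,220:355],None,fx=2.9,fy=3,interpolation=cv2.INTER_CUBIC)
cv2.imwrite("pics/end.png",np.hstack([A,B])[:,:,::-1])
E
```

```text
20.9 [602.75390366 245.91537619 160.93635917] [0.06287942 0.27388039 0.1839773 ]
```

View pics/end.png

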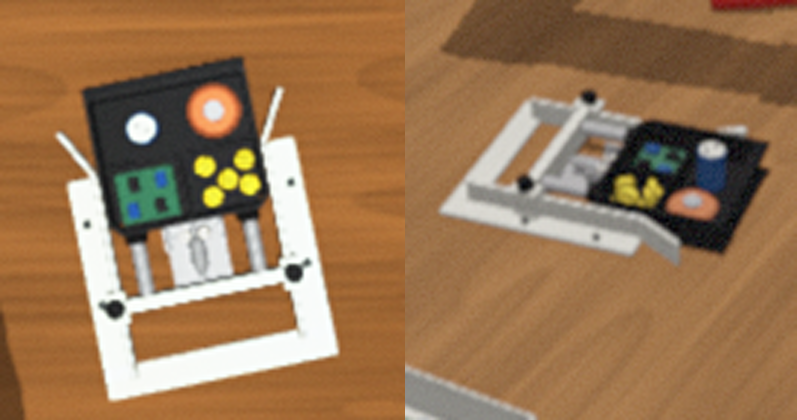

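The tray sits square against both bumpers, the pin is in the catch and the capacitor is upright. The gripper is clear with no load, so I'm handing in.

```bash
python3 -c "
from station import env
print(env.finish_job())"
```

```text
the job is handed in; nothing more can be done
None
```

The tray is home in its dock and I've handed the job in at about 21 s of the 45 s allowed; no verdict was reported.

**What I did**
- The tray stood about 13 mm left of the dock axis and turned about 7°. I first nudged it sideways by its left wall, with about 7 N at most.
- I then hooked both fingertips behind the far lip and dragged it in at 4–8 N, drifting slightly left on the way to line it up with the rails.
- I felt the rollers part at about 8 N, then a sudden give down to 2.9 N. After that came a hard stop: no further motion, and the pull rose to about 11 N.
- I backed off and lifted clear.

**Last checks**
- The last pictures show the tray square against both bumpers, with the pin in the catch and the capacitor upright.
- From the tool position at the stop, the far lip is about 74 mm from the dock's origin (limit 88 mm).
- The wrist force after release is about 0 N. I could not read the roller positions or the bumper force directly.
- I never moved the arm near the spool, jar or screwdriver, but I did not measure their final positions.

**What disagreed:** with the jaws at 50 mm, the fingertips stood about 30 mm higher than the reported tool position implied. My first sideways approach therefore passed over the rim without touching the tray. I corrected the height from the side camera's depth image.

I viewed 12 pictures, two over the budget of 10.

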